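Lock the cut-off fence's length stop with its guarded cam knob

TASK

Lock the length stop on the fence rail: swing the clear chip guard up and over until it rests open, then turn the red cam knob clockwise (seen from above), letting go and taking a fresh grip as needed, until the sprung brass plunger drops fully into the notch of the cam. Then swing the guard fully shut again over the locked knob. Leave the screwdriver, the jar and the wood offcut where they are.

Things in the scene. Friction and masses are not known exactly. Their poses are not given: they have to be found in the camera images.
- stop_unit: Length-stop unit, screwed to the bench: blue base plate 170 x 170 x 18 mm, aluminium fence rail (460 long, 16 high) along its x at y +145 mm. Origin on the bench, under the cam knob's axis; z up; x points from the knob to the plunger. Guard hinge on its +y side, guard handle on its -y side. Two steel cheeks, top 34 mm above the bench, guide the plunger at x 49 to 83 mm.
- guard_hinge (a point): Middle of the guard's hinge axis, at x +15, y +80, z +30 mm from the unit's origin; the axis runs along the unit's x. The guard is a clear box with dark metal edges, 150 x 150 mm, open below and on the hinge side, top 94 mm above the bench; shut, it covers cam, knob and plunger.
- guard_handle (a point): Middle of the guard's round bar handle: orange sleeve, 12 mm diameter, 78 long, parallel to the hinge, free to turn on its rod (stays 90 mm apart). Shut, it is 194 mm from the hinge axis toward the unit's -y and 32 mm above it (62 above the bench), with a 38 mm gap to the guard's front wall, free below. It swings with the guard (radius 197 mm); held from above, the sleeve turns freely.
- guard (a joint): Angle of the guard: 0 shut, grows as the guard swings up and over toward the unit's +y, stop at 1.70 rad. It weighs 0.18 kg on a damped hinge: past about 1.2 rad it sinks open by itself onto its stop, where it stays; below that it sinks shut.
- knob_grip (a point): On the cam knob's vertical axis, 62 mm above the bench, the height to grip. Red bar grip 52 long x 14 wide x 32 tall, 42 to 74 mm above the bench, on a 20 mm hub over the steel cam disc (60 mm diameter, top 32 mm above the bench). Its x runs along the bar to the end with the white mark and the rim notch (7 deep, 13 wide); locked, these point to the plunger (unit's +x).
- cam_knob (a joint): Angle of the cam knob: grows as it is turned clockwise seen from above; end stops at 0 and 3.20 rad. The one notch comes under the plunger at 2.80 rad; it starts at 0 to 0.6. It turns against about 0.1 N m of friction; in the notch the plunger centres it and resists leaving (about 0.4 N m).
- plunger_tip (a point): Centre of the plunger's round brass nose (10 mm diameter), 26 mm above the bench, on the cam's side toward the unit's +x; brass rod with a yellow end button, pressed to the cam by a spring of about 5 N. 35 mm from the knob's axis while it rides on the rim, 28 mm when it sits in the notch.
- plunger (a joint): Travel of the plunger toward the cam's axis: 0 while it rides on the rim, about 0.0074 m when it is fully down in the notch.
- screwdriver_grip (a point): Bystander: screwdriver lying on the bench; this point is on its handle.
- jar_center (a point): Bystander: amber jar with a steel cap, 64 mm diameter, 85 mm high, standing on the bench; point at its centre.
- offcut_center (a point): Bystander: light wood offcut 110 x 45 x 35 mm lying on the bench; point at its centre.

How it is judged:
By the outcome, as a careful person would: the job done as asked, in the order asked, and still so for the second after the job is handed in, with the robot touching nothing.
It also fails if it takes over 72 s, if anything falls off the work surface, if the arm or the gripper's body presses on something with over 40 N, if the wrist force passes 120 N, or if a joint passes its speed limit or range.

ROBOT

A 7-joint arm with a two-finger parallel gripper is mounted at the origin on the work surface. World frame = base frame: x ahead of the robot, y to its left, z up, the work surface at z = 0. Lengths are in mm, angles in rad, forces in N, time in s.
With the tool pointing down it reaches from about 425 to 875 mm from the base axis. Payload 4.7 kg.
Tool frame: the origin (TCP) lies at the very end of the fingers, on their centre line; the grasp point (between the pads) lies 19 mm behind it; z points along the fingers, y is the line along which they close (so a half turn about z gives the same grasp; the last joint's range is limited). The gripper opens to 85 mm and grips with 20 to 120 N. Pads are 22 mm wide; open, the fingers measure 114 mm over their backs; the gripper's body (76 mm by 85 mm) begins 54 mm behind the grasp point. The pads swing forward as they close: fully open they stand 13 mm farther back than shut.
Start: joints at [-1.251, 0.321, -0.07, 1.45, 0.023, 1.371, -0.057], TCP at [195.716, 619.858, 194.149] pointing down, gripper open.
Joint ranges: [-2.86, 2.86], [-0.3, 2.09], [-1.38, 1.24], [0.06, 2.45], [-1.56, 4.7], [0.09, 2.05], [-2.69, 2.69]. Speed limits (rad/s): [2.57, 2.57, 3.14, 3.14, 3.14, 3.14, 3.14].

INTERFACE

Orientations are given as a unit quaternion [w, x, y, z].
In Python, from station import bot gives the robot as it stands.
- The arm moves only by the tool move_arm, never from a script. Its argument "series" is a list of rows, each a list of 6 numbers: the shift along the tool's x, y, z in mm, then the turn, a rotation vector about the tool's x, y, z in degrees. In form: [[x, y, z, rx, ry, rz], ...]. A call has 1 to 12 rows; each row shifts and turns the commanded pose from where the row before left it, along the tool's axes as they then stand; what a row does not reach is not made up. A row lasts 1/10 s, in which the tool goes at most 50 mm and 8.59 degrees, less where a joint would pass 70% of its speed; a pose out of reach is approached as far as the arm can. A call is refused whole if a number of a shift passes 50 or a number of a turn 8.59, either way. A call with a gripper value outside its range is refused whole. "fingers" is the opening, from 0 (shut) to 1 (fully open), set as the call begins (left out, the last holds). The fingers move at their own pace and stop on an object; "grip_force" is the grip in N (left out, the last holds). Time passes only in rows, so rows that do not move let the fingers close. It gives the time, the measured TCP pose, the force, the opening and the grip force at its end, in the units of the state.
- bot.sense(): the state, without advancing time (a new reading comes with each control period).
- bot.capture(name): name is "scene" or "top" or "wrist"; returns the picture (480x640x3 uint8, blue, green, red); there is no depth.
- bot.camera_info(name): a dict with "mtx" (3x3 intrinsics, pixels), "dist_coeffs" ([k1, k2, p1, p2, k3] as OpenCV has them; the pictures are not rectified), "R" (3x3) and "t" (3): a world point X has camera coordinates R X + t. Camera axes: x right, y down, z forward; pixel columns grow to the right and rows downward; lengths in mm; the calibration is good to about 2 mm. A picture is of the moment at which its call begins: read the wrist's pose just before it. camera_info takes no time and is no camera call; for the wrist camera it gives the pose at the moment of the call.
- bot.sign_off(): hands the job in; it is judged then, once.
Trained networks look in the newest picture that a camera, given by its name, has taken for a name from the list of things; names that differ only in an ending like _2 or _b are one class to them, and where a whole thing is asked for, a point or a joint stands for the part that bears it (a point fixed in the world has none). Each returns a list of dicts, best first, with "conf" (0 to 1); they miss things now and then, are a little off and sometimes report something else, mostly with a low value. They report only what shows in the picture. A call takes as long as a camera call.
- bot.search_frame(label, camera): "uv" ([column, row] in pixels, amid what is visible of it).
- bot.masks_of(label, camera): "mask" (480x640 bool, what is visible of it) and "uv" ([column, row] in pixels, amid what is visible of it).
The state is a dict: "t": time; "joint_positions": joint angles; "joint_vel": joint speeds; "joint_torque": joint torques, N m; "ee_pos": TCP position; "tcp_rot": TCP orientation; "wrist_force": force on the tool from outside, world axes, zero at the start; "ft_torque": the same for the moment, N m; "width": finger opening in mm; "finger_force": force on a finger pad.
Only numpy, scipy, OpenCV 4.12 (cv2) and the standard library are available. Lean on these libraries where they do the work, as an engineer would, in place of code of your own. Each camera call takes 0.05 s, during which the arm holds its last target. There are 200 camera calls.

## Working session

There is one attempt and no reset: what is moved stays moved. The work goes in short steps, Python scripts to look and compute and a tool call to move; the robot and the scene stay as the last step left them, time stands still between calls to the robot, and variables do not carry over. Pictures are saved under pics/ and viewed, at most 14 in all, crops included, and the job is handed in when it is done.

Besides the shell and the picture viewer there is one more tool, called after "Request:" as name([rows], argument=value, ...), one row to a line, values as JSON. move_arm: Moves the arm, as the interface text tells. Its arguments: {"type":"object","properties":{"series":{"type":"array"},"fingers":{"type":"number"},"grip_force":{"type":"number"}},"required":["series"]}

```bash
mkdir -p pics; ls; python3 - <<'E'
from station import bot
import cv2
s=bot.sense();print({k:s[k] for k in('t','ee_pos','tcp_rot','width','wrist_force')})
a=bot.capture('scene');b=bot.capture('top')
cv2.imwrite('pics/s1.png',a);cv2.imwrite('pics/t1.png',b)
for l in['stop_unit','guard_hinge','guard_handle','knob_grip','plunger_tip','jar_center','offcut_center','screwdriver_grip']:
  for c in('scene','top'):
    print(l,c,[(round(d['conf'],2),[round(float(x)) for x in d['uv']]) for d in bot.search_frame(l,c)[:2]])
for c in('scene','top','wrist'):
  i=bot.camera_info(c);print(c,i)
E
```

```text
pics
{'t': 0.0, 'ee_pos': array([195.53222101, 619.24838076, 193.01481085]), 'tcp_rot': array([-1.17532588e-04,  1.52316453e-01,  9.88331303e-01, -9.59401878e-04]), 'width': 85.40357649333933, 'wrist_force': array([-0.12440862, -0.73621412,  0.50494472])}
stop_unit scene [(0.7, [291, 232])]
stop_unit top [(0.92, [352, 250]), (0.47, [371, 254])]
guard_hinge scene [(0.79, [291, 234])]
guard_hinge top [(0.94, [352, 249])]
guard_handle scene [(0.76, [271, 217])]
guard_handle top [(0.93, [372, 253])]
knob_grip scene [(0.68, [241, 289]), (0.66, [293, 232])]
knob_grip top []
plunger_tip scene []
plunger_tip top []
jar_center scene [(0.7, [241, 290]), (0.27, [269, 218])]
jar_center top [(0.78, [383, 182])]
offcut_center scene [(0.67, [374, 300])]
offcut_center top [(0.73, [277, 197])]
screwdriver_grip scene [(0.74, [197, 182])]
screwdriver_grip top [(0.7, [461, 295]), (0.65, [372, 251])]
scene {'mtx': array([[519.21986037,   0.        , 329.89666115],
       [  0.        , 519.21986037, 231.06673578],
       [  0.        ,   0.        ,   1.        ]]), 'dist_coeffs': array([-0.10801564,  0.
[... 530 characters left out ...]
 0.01334792, -0.9999101 , -0.00127294],
       [-0.98991886, -0.013035  , -0.14103455],
       [ 0.14100528,  0.00314263, -0.99000386]]), 't': array([  63.26168101,  614.20100689, 1197.52558243])}
wrist {'mtx': array([[396.97721964,   0.        , 318.07094485],
       [  0.        , 396.97721964, 234.15866823],
       [  0.        ,   0.        ,   1.        ]]), 'dist_coeffs': array([-0.07772276,  0.        ,  0.        ,  0.        ,  0.        ]), 'R': array([[ 3.01112102e-01,  9.53588742e-01, -1.17106497e-04],
       [ 9.18688146e-01, -2.90058712e-01,  2.68100790e-01],
       [ 2.55623928e-01, -8.08359768e-02, -9.63390862e-01]]), 't': array([-649.50693942,  -36.33511451,  376.67974394])}
```

View pics/t1.png

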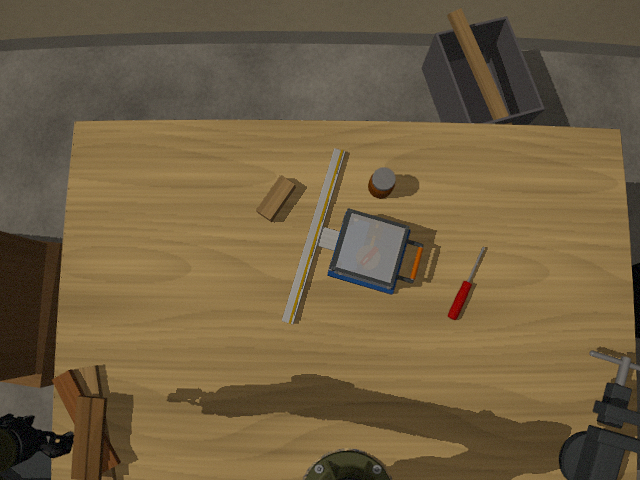

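View pics/s1.png

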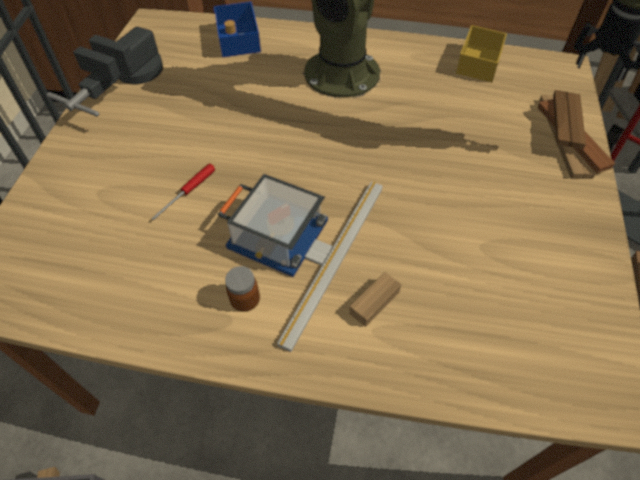

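The top view shows the shut guard around (370,250), its orange handle at (416,262), the rail from (289,322) to (342,150), the jar at (383,182), the offcut at (277,197) and the screwdriver near (460,300). The scene view has the handle at (231,199), with the rail ends at (377,186) and (289,346). Next I fit the unit's pose.

```bash
cat > h.py <<'E'
import numpy as np, cv2
from scipy.optimize import least_squares
from scipy.spatial.transform import Rotation as Ro
from station import bot
def proj(X,i):
    return cv2.projectPoints(np.atleast_2d(np.float64(X)),cv2.Rodrigues(i['R'])[0],i['t'],i['mtx'],i['dist_coeffs'])[0][:,0]
def U(p,X):
    c,s=np.cos(p[2]),np.sin(p[2]);X=np.atleast_2d(np.float64(X))
    return np.c_[p[0]+c*X[:,0]-s*X[:,1],p[1]+s*X[:,0]+c*X[:,1],X[:,2]]
def fit(obs,p0=(550,-70,-.27,0)):
    # obs: (caminfo, unit point, uv, railflag)
    f=lambda p:np.concatenate([(proj(U(p,np.add(X,[p[3]*r,0,0])),i)-uv)[0] for i,X,uv,r in obs])
    s=least_squares(f,p0,loss='soft_l1',f_scale=2);return s.x,f(s.x).reshape(-1,2).round(1)
def quat(): 
    q=bot.sense()['tcp_rot'];return Ro.from_quat(np.r_[q[1:],q[0]])
E
python3 - <<'E'
from h import *
t,s=bot.camera_info('top'),bot.camera_info('scene')
H=[15,-114,62]
obs=[(t,H,(416.5,263),0),(s,H,(232,200),0),(t,[-230,145,16],(289,322),1),(t,[230,145,16],(342,150),1),
(s,[-230,145,16],(377,186),1),(s,[230,145,16],(289,346),1),
(t,[90,80,94],(348,210),0),(t,[90,-70,94],(410,226),0),(s,[-60,-70,94],(264,177),0),(s,[-60,80,94],(323,193),0)]
p,r=fit(obs);print(p,np.degrees(p[2]));print(r)
print(U(p,[H,[0,0,62],[15,80+60,218]]))
E
```

```text
[ 5.81575825e+02 -4.51199081e+01 -2.68123691e-01  2.26490363e+01] -15.36235590713456
[[-0.4  0.3]
 [-1.6 -0.6]
 [-1.5  0.7]
 [-3.3 -0.9]
 [-1.3 -3.4]
 [-5.   0.4]
 [-0.4 -1. ]
 [-1.4  0.4]
 [-0.9 -3.8]
 [ 1.   2.6]]
[[ 565.83868926 -159.02049006   62.        ]
 [ 581.57582478  -45.11990812   62.        ]
 [ 633.12903897   85.90400614  218.        ]]
```

Request:
move_arm([
  [-34.8,-19.3,0,0,0,-0.2],
  [-34.8,-19.3,0,0,0,-0.2],
  [-34.8,-19.3,0,0,0,-0.2],
  [-34.8,-19.3,0,0,0,-0.2],
  [-34.8,-19.3,0,0,0,-0.2],
  [-34.8,-19.3,0,0,0,-0.2],
  [-34.8,-19.3,0,0,0,-0.2],
  [-34.8,-19.3,0,0,0,-0.2],
  [-34.8,-19.3,0,0,0,-0.2],
  [-34.8,-19.3,0,0,0,-0.2],
], fingers=0.5)

```text
t: 1.9
ee_pos: [475.0, 334.2, 194.4]
tcp_rot: [0.0, 0.135, 0.991, 0.0]
wrist_force: [1.3, 0.2, -0.2]
width: 43.1
finger_force: 0.0
```

Request:
move_arm([
  [-20,-36.4,0,0,0,0],
  [-20,-36.4,0,0,0,0],
  [-20,-36.4,0,0,0,0],
  [-20,-36.4,0,0,0,0],
  [-20,-36.4,0,0,0,0],
  [-20,-36.4,0,0,0,0],
  [-20,-36.4,0,0,0,0],
  [-20,-36.4,0,0,0,0],
  [-20,-36.4,0,0,0,0],
  [-20,-36.4,0,0,0,0],
  [-20,-36.4,0,0,0,0],
  [0,0,0,0,0,0],
])

```text
t: 3.1
ee_pos: [578.5, -117.6, 194.5]
tcp_rot: [0.001, 0.14, 0.99, -0.002]
wrist_force: [-0.3, -0.9, 0.4]
width: 43.0
finger_force: 0.0
```

```bash
python3 - <<'E'
from h import *
s=bot.sense();print(s['t'],s['ee_pos'],s['joint_positions'],s['width']);print(quat().as_matrix().round(3))
i=bot.camera_info('wrist');im=bot.capture('wrist');cv2.imwrite('pics/w1.png',im)
for l in('guard_handle','knob_grip','plunger_tip'):print(l,[(round(d['conf'],2),d['uv']) for d in bot.search_frame(l,'wrist')[:2]])
p=[581.6,-45.1,-.268]
print(proj(U(p,[[15,-114,62],[0,0,74],[-60,-70,94],[90,-70,94],[90,80,94],[-60,80,94]]),i).round())
E
```

```text
3.1 [ 578.46336035 -117.58256497  194.48730802] [-0.30492711  0.20444825  0.52991403  1.62512752 -0.10121693  1.33889409
  1.52868944] 42.98199402730258
[[-0.961  0.277  0.001]
 [ 0.277  0.961 -0.005]
 [-0.002 -0.004 -1.   ]]
guard_handle [(0.84, [418.3, 208.3])]
knob_grip []
plunger_tip []
[[265. 208.]
 [412. 191.]
 [319. 109.]
 [322. 311.]
 [512. 308.]
 [537. 109.]]
```

View pics/w1.png

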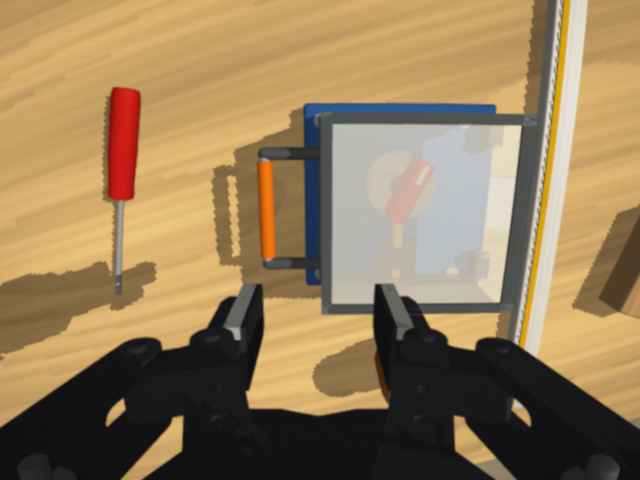

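The wrist view shows the handle sleeve from (265,160) to (269,260), about 2 px from the prediction. The guard corners are at (321,118), (326,310), (508,308) and (533,121). The knob's white mark is at (423,173), roughly 144° counterclockwise from the unit's +x.

```bash
cat >> h.py <<'E'
def rel(target):  # world target TCP -> tool-frame shift
    return quat().inv().apply(np.array(target)-bot.sense()['ee_pos']).round(1)
def yawerr(yaw): # deg about tool z to bring tool y onto unit y(yaw+90) mod 180
    y=quat().as_matrix()[:,1]; d=np.degrees(np.arctan2(y[1],y[0])-yaw-np.pi/2); return (d+90)%180-90
E
python3 - <<'E'
from h import *
t,s,w=[bot.camera_info(c) for c in('top','scene','wrist')]
H=[15,-114,62]
obs=[(t,H,(416.5,263),0),(s,H,(232,200),0),
(w,H,(267,210),0),(w,[-24,-114,62],(265,160),0),(w,[54,-114,62],(269,260),0),(w,[-60,-70,94],(319,114),0),(w,[90,-70,94],(324,313),0),(w,[90,80,94],(512,311),0),(w,[-60,80,94],(538,116),0)]
p,r=fit(obs,(581,-45,-.268,0));print(p,np.degrees(p[2]));print(r)
h=U(p,H)[0];print(h,rel(h-[0,0,19]),yawerr(p[2]))
for a in np.linspace(0,1.4,8):
  A=a+np.arctan2(32,194);print(round(a,2),np.round([-197*np.cos(A)+194,197*np.sin(A)-32],1))
E
```

```text
[ 5.84159997e+02 -3.43897815e+01 -2.62555557e-01  0.00000000e+00] -15.043325330716272
[[-4.8 -1.1]
 [ 2.7  1.2]
 [-0.6  1.4]
 [-0.5  2.2]
 [-0.6 -2.4]
 [ 2.3 -1.6]
 [-1.8  1.6]
 [ 0.3  0.9]
 [-0.3 -2. ]]
[ 569.05731615 -148.37622377   62.        ] [ -1.5 -41.9 150.9] -0.3815753487668161
0.0 [-0.4  0.1]
0.2 [ 9.9 38. ]
0.4 [27.5 73.2]
0.6 [ 51.7 104.2]
0.8 [ 81.6 129.8]
1.0 [116.  148.9]
1.2 [153.4 160.8]
1.4 [192.6 165. ]
```

```bash
cat >> h.py <<'E'
def orange(im):
    hsv=cv2.cvtColor(im,cv2.COLOR_BGR2HSV);m=cv2.inRange(hsv,(8,200,120),(20,255,255))
    n,l,st,c=cv2.connectedComponentsWithStats(m);k=1+np.argmax(st[1:,4]);return c[k],st[k],cv2.fitLine(np.argwhere(l==k)[:,::-1].astype(np.float32),2,0,.01,.01).ravel()
E
python3 - <<'E'
from h import *
t,s=bot.camera_info('top'),bot.camera_info('scene')
print(bot.sense()['ee_pos'],abs(bot.sense()['joint_vel']).max())
w=bot.camera_info('wrist');im=bot.capture('wrist');print(bot.sense()['ee_pos'])
H=[15,-114,62]; obs=[]
for n,i in(('top',t),('scene',s),('wrist',w)):
  c,st,ln=orange(im if n=='wrist' else bot.capture(n));print(n,c,st,ln[:2]);obs.append((i,H,c,0))
f=lambda X:np.concatenate([(proj(X,i)-c)[0] for i,_,c,_ in obs])
r=least_squares(f,[566,-159,62]);print(r.x,r.fun.round(1)); h=r.x
a=proj(U([h[0],h[1],-.266],[[-30,0,62],[30,0,62]]),w);print((a[1]-a[0])/np.linalg.norm(a[1]-a[0]))
print(rel([h[0],h[1],43]),yawerr(-.266))
E
```

```text
[ 578.82825739 -107.74395268  193.98638641] 0.01334486989898665
[ 578.88147831 -107.32141822  194.02431052]Traceback (most recent call last):
  File "<stdin>", line 7, in <module>
  File "h.py", line 22, in orange
    n,l,st,c=cv2.connectedComponentsWithStats(m);k=1+np.argmax(st[1:,4]);return c[k],st[k],cv2.fitLine(np.argwhere(l==k)[:,::-1].astype(np.float32),2,0,.01,.01).ravel()
                                                     ~~~~~~~~~^^^^^^^^^^
    return _wrapfunc(a, 'argmax', axis=axis, out=out, **kwds)
    return bound(*args, **kwds)
ValueError: attempt to get argmax of an empty sequence
```

```bash
sed -i 's/(8,200,120),(20,255,255)/(6,190,130),(20,255,255)/' h.py; python3 - <<'E'
from h import *
for f,u in(('w1',(267,210)),('t1',(417,263)),('s1',(232,200))):
  m=cv2.imread(f'pics/{f}.png');print(f,cv2.cvtColor(m,cv2.COLOR_BGR2HSV)[u[1],u[0]]);
t,s=bot.camera_info('top'),bot.camera_info('scene')
w=bot.camera_info('wrist');im=bot.capture('wrist')
H=[15,-114,62]; obs=[]
for n,i,m in(('top',t,cv2.imread('pics/t1.png')),('scene',s,cv2.imread('pics/s1.png')),('wrist',w,im)):
  c,st,ln=orange(m);print(n,c,st,ln[:2]);obs.append((i,H,c,0))
f=lambda X:np.concatenate([(proj(X,i)-c)[0] for i,_,c,_ in obs])
r=least_squares(f,[566,-159,62]);print(r.x,r.fun.round(1)); h=r.x
a=proj(U([h[0],h[1],-.266],[[-30,0,62],[30,0,62]]),w);print((a[1]-a[0])/np.linalg.norm(a[1]-a[0]))
print(rel([h[0],h[1],43]),yawerr(-.266))
E
```

```text
w1 [ 14 237 238]
t1 [ 14 255 142]
s1 [ 10 182 188]
top [415.82882883 262.10810811] [410 247  12  31 111] [ 0.2610412 -0.9653277]
scene [230.5 199.5] [230 199   2   2   2] [0.70710677 0.70710677]
wrist [252.92971014 212.12318841] [ 244  164   18   97 1380] [0.03434741 0.99941   ]
[ 566.89886973 -158.42480972   63.0151707 ] [0.1 0.7 0.  0.  0.1 0.2]
[0.04533882 0.99897167]
[ -1.9 -52.4 151.1] -0.12545179804659767
```

Request:
move_arm([
  [-1,-17.4,10,0,0,0],
  [-1,-17.4,20,0,0,0],
  [0,-17.4,20,0,0,0],
  [0,0,20,0,0,0],
  [0,0,20,0,0,0],
  [0,0,20,0,0,0],
  [0,0,15,0,0,0],
  [0,0,10,0,0,0],
  [0,0,10,0,0,0],
  [0,0,6,0,0,0],
  [0,0,0,0,0,0],
  [0,0,0,0,0,0],
])

```text
t: 4.65
ee_pos: [567.2, -160.3, 43.6]
tcp_rot: [0.0, 0.135, 0.991, 0.0]
wrist_force: [0.4, 1.2, 0.1]
width: 42.4
finger_force: 0.0
```

```bash
python3 - <<'E'
from h import *
w=bot.camera_info('wrist');im=bot.capture('wrist');cv2.imwrite('pics/w2.png',im)
print(bot.sense()['ee_pos'],bot.sense()['wrist_force'],bot.sense()['width'],rel([566.9,-158.4,43]))
E
```

```text
[ 567.34868125 -160.28705353   43.8064664 ] [-0.07694292 -0.14430176  0.47907961] 42.91005943058618 [0.9 1.7 0.8]
```

View pics/w2.png

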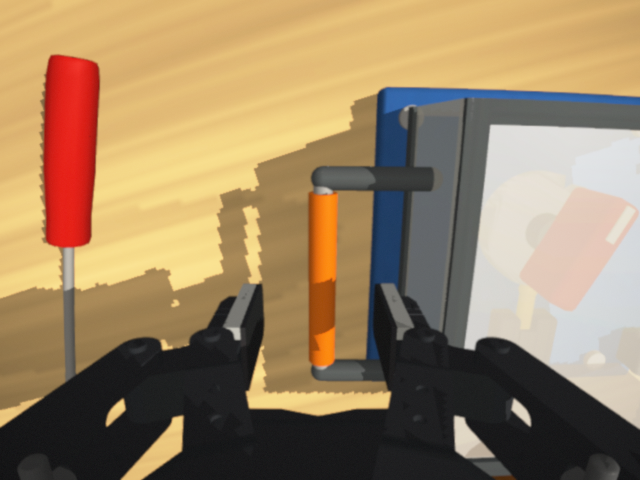

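The bar stands between the open fingers, with the sleeve from (322,192) to (322,365). I need to check where the grasp point falls along it.

```bash
python3 - <<'E'
from h import *
w=bot.camera_info('wrist');e=bot.sense()['ee_pos'];R=quat().as_matrix()
print(proj([e,e-19*R[:,2],[566.9,-158.4,62]],w), orange(cv2.imread('pics/w2.png'))[:2])
E
```

```text
[[319.26689902 267.17733082]
 [319.38258905 282.47674513]
 [323.30918986 279.80050953]] (array([321.85657634, 277.04230007]), array([ 309,  192,   28,  174, 4539], dtype=int32))
```

Request:
move_arm([
  [0,1.5,0,0,0,0],
  [0,0,0,0,0,0],
  [0,0,0,0,0,0],
  [0,0,0,0,0,0],
  [0,0,0,0,0,0],
], fingers=0, grip_force=40)

```text
t: 5.2
ee_pos: [567.2, -158.7, 43.2]
tcp_rot: [0.0, 0.135, 0.991, 0.0]
wrist_force: [0.9, 0.2, -0.2]
width: -0.2
finger_force: 0.0
```

```bash
python3 - <<'E'
from h import *
s=bot.sense();print(s['t'],s['ee_pos'],s['wrist_force'],s['width'],s['finger_force'])
A0=np.arctan2(32,194);a=np.linspace(0,1.42,24)+A0
d=np.diff(np.c_[-np.cos(a),-np.sin(a)]*196.6,axis=0);print(d.round(1).tolist())
E
```

```text
5.2 [ 567.17479266 -158.6639979    43.17440948] [ 0.87110547  0.17626208 -0.22912528] -0.1994089553762615 0.0
[[2.3, -11.9], [3.1, -11.7], [3.8, -11.5], [4.5, -11.3], [5.2, -11.0], [5.9, -10.6], [6.5, -10.3], [7.1, -9.8], [7.7, -9.4], [8.3, -8.9], [8.8, -8.4], [9.3, -7.8], [9.8, -7.2], [10.2, -6.6], [10.6, -5.9], [10.9, -5.3], [11.2, -4.6], [11.5, -3.9], [11.7, -3.2], [11.9, -2.5], [12.0, -1.7], [12.1, -1.0], [12.1, -0.2]]
```

```bash
python3 - <<'E'
from h import *
im=bot.capture('wrist');sc=bot.capture('scene')
z=cv2.resize(sc[140:280,160:340],None,fx=3,fy=3,interpolation=cv2.INTER_CUBIC)
cv2.imwrite('pics/c3.png',np.hstack([im[:,:][60:480:1,100:500][:420],cv2.resize(z,(400,420))]))
E
```

```text
(no output)
```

View pics/c3.png

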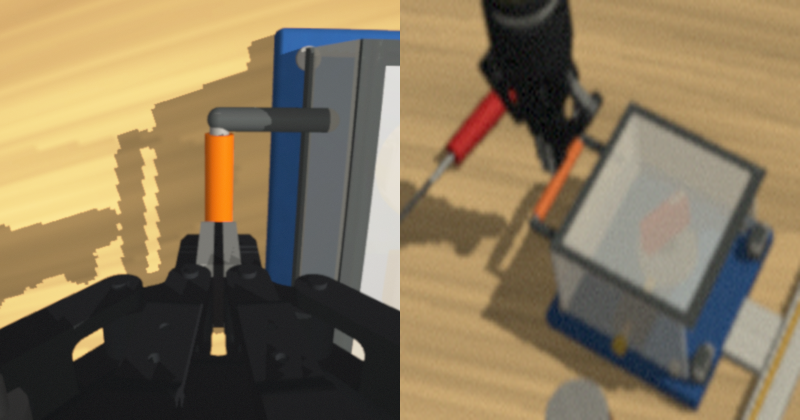

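```bash
python3 - <<'E'
from h import *
s=bot.sense();e=s['ee_pos'];R=quat().as_matrix()
out=[]
for n in('scene','top'):
  i=bot.camera_info(n);im=bot.capture(n).copy()
  k=6;c=proj(e,i)[0].astype(int);x0,y0=c[0]-33,c[1]-45
  z=cv2.resize(im[y0:y0+66,x0:x0+66],None,fx=k,fy=k,interpolation=cv2.INTER_CUBIC)
  def dot(X,col):
    u=(proj(X,i)[0]-[x0,y0]+.5)*k;cv2.circle(z,tuple(int(v) for v in u),3,col,-1)
  for sx in(-11,11): dot(e+R[:,0]*sx,(255,255,0))
  dot(e-R[:,2]*19,(255,0,255));dot(e-R[:,2]*54,(255,0,255))
  for x in(-39,39): dot([566.9+x*.965,-158.4-x*.26,62],(0,255,0))
  out.append(z)
  c,st,_=orange(im);print(n,c,st)
print(orange(bot.capture('wrist'))[:2],s['joint_positions'])
cv2.imwrite('pics/c4.png',np.hstack(out))
E
```

```text
scene [236. 191.] [236 191   1   1   1]
top [413.24489796 271.69387755] [410 266   7  13  49]
(array([318.79127858, 237.31837426]), array([ 305,  193,   29,   89, 2362], dtype=int32)) [-0.21640756  0.33956823  0.52737915  1.79625682 -0.19374216  1.05716609
  1.68186611]
```

View pics/c4.png

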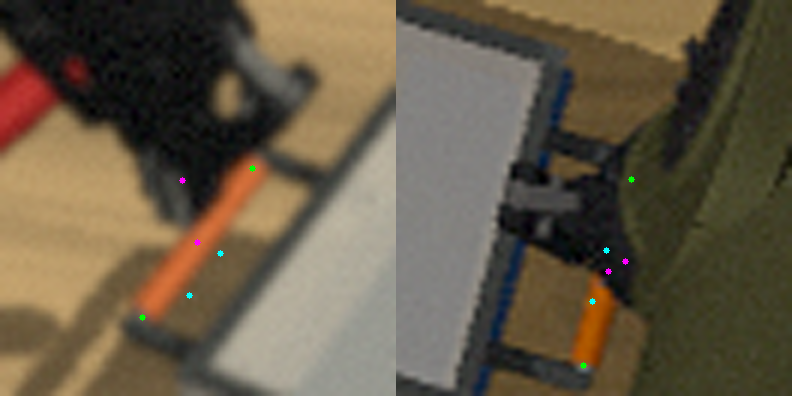

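Seen against the projected points, the closed fingertips end just above the bar, so they are higher than the reported TCP. I'll open them, go 22 mm lower and close again.

Request:
move_arm([
  [0,0,0,0,0,0],
  [0,0,0,0,0,0],
  [0,0,0,0,0,0],
  [0,0,6,0,0,0],
  [0,0,6,0,0,0],
  [0,0,5,0,0,0],
  [0,0,5,0,0,0],
  [0,0,0,0,0,0],
], fingers=0.38)

```text
t: 6.25
ee_pos: [566.4, -158.4, 20.0]
tcp_rot: [-0.001, 0.135, 0.991, 0.0]
wrist_force: [0.5, 0.4, -0.2]
width: 32.1
finger_force: 0.0
```

Request:
move_arm([
  [0,0,0,0,0,0],
  [0,0,0,0,0,0],
  [0,0,0,0,0,0],
  [0,0,0,0,0,0],
], fingers=0)

```text
t: 6.65
ee_pos: [567.3, -158.6, 21.3]
tcp_rot: [0.0, 0.135, 0.991, 0.0]
wrist_force: [-0.1, -0.0, 0.5]
width: 10.0
finger_force: 39.7
```

Request:
move_arm([
  [0,2.3,-11.9,0,0,0],
  [0,3.1,-11.7,0,0,0],
  [0,3.8,-11.5,0,0,0],
  [0,4.5,-11.3,0,0,0],
  [0,5.2,-11.0,0,0,0],
])

```text
t: 7.15
ee_pos: [572.6, -140.0, 79.9]
tcp_rot: [0.0, 0.135, 0.991, 0.0]
wrist_force: [1.9, 0.8, -2.2]
width: 9.8
finger_force: 39.5
```

```bash
python3 - <<'E'
from h import *
s=bot.sense();print(s['ee_pos'],s['width'],s['finger_force'],s['wrist_force'])
out=[]
for n,(x,y) in(('scene',(180,110)),('wrist',None)) if 0 else (('scene',(180,110)),):
  im=bot.capture(n);out.append(cv2.resize(im[y:y+170,x:x+170],(400,400)))
out.append(cv2.resize(bot.capture('wrist'),(400,400)))
cv2.imwrite('pics/c5.png',np.hstack(out))
E
```

```text
[ 572.55434342 -139.95257194   79.88563899] 9.813503949610206 39.54314053058624 [ 1.85310363  0.83024783 -2.15314827]
```

View pics/c5.png

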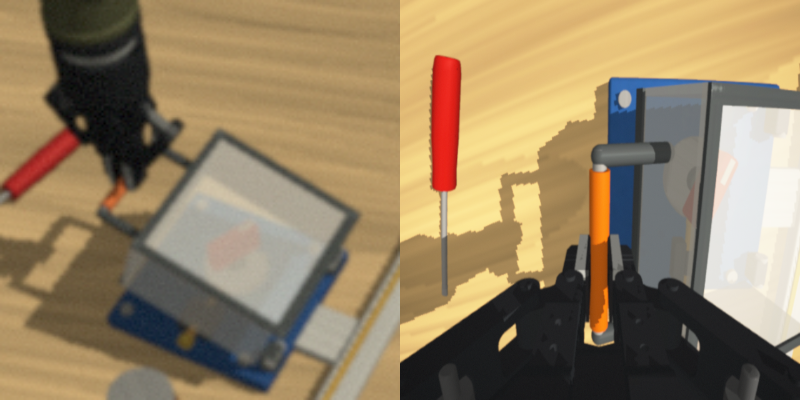

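The guard is swinging with the bar held: the scene crop shows it lifted and the wrist view shows the sleeve between the pads. I'll continue the arc.

Request:
move_arm([
  [0,5.9,-10.6,0,0,0],
  [0,6.5,-10.3,0,0,0],
  [0,7.1,-9.8,0,0,0],
  [0,7.7,-9.4,0,0,0],
  [0,8.3,-8.9,0,0,0],
  [0,8.8,-8.4,0,0,0],
  [0,9.3,-7.8,0,0,0],
  [0,9.8,-7.2,0,0,0],
])

```text
t: 8.05
ee_pos: [589.9, -78.7, 151.7]
tcp_rot: [0.001, 0.135, 0.991, -0.0]
wrist_force: [4.3, 0.1, -1.6]
width: 10.1
finger_force: 39.5
```

Request:
move_arm([
  [0,10.2,-6.6,0,0,0],
  [0,10.6,-5.9,0,0,0],
  [0,10.9,-5.3,0,0,0],
  [0,11.2,-4.6,0,0,0],
  [0,11.5,-3.9,0,0,0],
  [0,11.7,-3.2,0,0,0],
  [0,11.9,-2.5,0,0,0],
  [0,12.0,-1.7,0,0,0],
  [0,12.1,-1.0,0,0,0],
  [0,12.1,-0.2,0,0,0],
  [0,0,0,0,0,0],
])

```text
t: 9.15
ee_pos: [621.5, 32.7, 186.0]
tcp_rot: [0.002, 0.134, 0.991, -0.0]
wrist_force: [6.7, -1.2, -1.9]
width: 10.3
finger_force: 39.6
```

```bash
python3 - <<'E'
from h import *
s=bot.sense();print(s['t'],s['ee_pos'],s['width'],s['finger_force'],s['wrist_force'])
p0=np.array([567.2,-158.6]);d=s['ee_pos'][:2]-p0;u=[-np.sin(-.264),np.cos(-.264)];print(d@u)
E
```

```text
9.15 [621.51381391  32.6650957  185.95759266] 10.268924672168891 39.57598865032196 [ 6.65354931 -1.21288824 -1.90314044]
198.81137762849704
```

Request:
move_arm([
  [0,10,0.4,0,0,0],
  [0,10,1.0,0,0,0],
  [0,10,1.6,0,0,0],
  [0,10,2.2,0,0,0],
  [0,0,0,0,0,0],
])

```text
t: 9.65
ee_pos: [632.3, 70.6, 180.9]
tcp_rot: [0.002, 0.134, 0.991, -0.0]
wrist_force: [6.6, -1.6, 0.0]
width: 10.0
finger_force: 39.8
```

Request:
move_arm([
  [0,0,0,0,0,0],
  [0,0,0,0,0,0],
  [0,0,-10,0,0,0],
  [0,0,-20,0,0,0],
  [0,0,-30,0,0,0],
  [0,-20,-30,0,0,0],
  [0,-40,0,0,0,0],
  [0,-40,0,0,0,0],
  [0,-40,0,0,0,0],
  [0,0,0,0,0,0],
  [0,0,0,0,0,0],
  [0,0,0,0,0,0],
], fingers=0.4)

```text
t: 10.85
ee_pos: [593.0, -64.1, 270.9]
tcp_rot: [-0.0, 0.134, 0.991, 0.001]
wrist_force: [-0.8, 0.2, -0.9]
width: 34.3
finger_force: 0.0
```

```bash
python3 - <<'E'
from h import *
s=bot.sense();print(s['t'],s['ee_pos'],s['width'],s['wrist_force'])
w=bot.camera_info('wrist');im=bot.capture('wrist');print(bot.sense()['ee_pos'])
sc=bot.capture('scene')
p=[581.6,-45.1,-.265]
e=bot.sense()['ee_pos']
print(proj(U(p,[[0,0,74],[-30,0,32],[30,0,32],[35,0,26]]),w).round(),'tcp',proj([e],w))
cv2.imwrite('pics/c6.png',np.hstack([cv2.resize(im,(480,360)),cv2.resize(sc[100:280,180:340],(320,360))]))
cv2.imwrite('pics/w6.png',im)
m=cv2.inRange(cv2.cvtColor(im,cv2.COLOR_BGR2HSV),(0,150,90),(6,255,255))
n,l,st,c=cv2.connectedComponentsWithStats(m);k=np.argsort(-st[1:,4])[:3]+1
for j in k:print(st[j],c[j],cv2.minAreaRect(np.argwhere(l==j)[:,::-1].astype(np.float32)))
E
```

```text
10.85 [593.02500452 -64.09822084 270.91966203] 34.29312527896312 [-0.82419334  0.18811217 -0.92432582]
[593.15193636 -63.74749038 270.72800476]
[[335. 179.]
 [333. 144.]
 [333. 202.]
 [333. 205.]] tcp [[320.0769623  266.97651608]]
[  93   94   28   93 2119] [105.86691836 138.83058046] ((105.59293365478516, 140.106201171875), (24.478992462158203, 92.19534301757812), 3.814074993133545)
[318 154  34  53 702] [333.05128205 181.7037037 ] ((334.4000244140625, 179.70001220703125), (15.652474403381348, 52.771202087402344), 26.56505012512207)
```

View pics/c6.png

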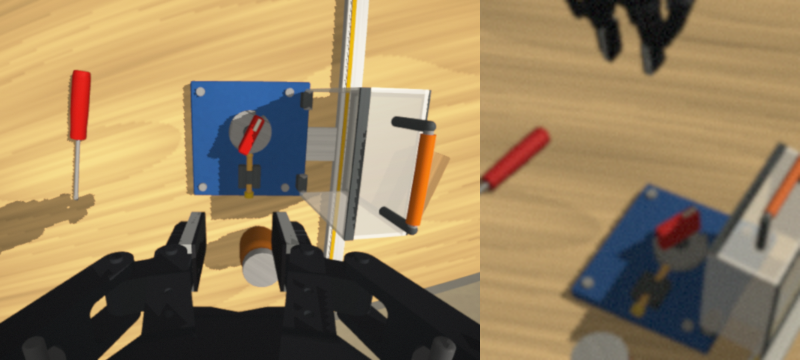

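The guard rests open. The red knob is at about (333,180) in the full wrist frame, its white mark pointing up and right, and the plunger with its yellow button lies below it at about (332,250).

```bash
cat >> h.py <<'E'
def ray(uv,i,z):
    n=cv2.undistortPoints(np.float64([[uv]]),i['mtx'],i['dist_coeffs'])[0,0];d=i['R'].T@np.r_[n,1];o=-i['R'].T@i['t'];return o+d*(z-o[2])/d[2]
def knob(im,w,yaw=-.265):
    m=cv2.inRange(cv2.cvtColor(im,cv2.COLOR_BGR2HSV),(0,150,90),(6,255,255))
    # keep top of the bar near its predicted spot
    u=proj([[582,-45,74]],w)[0];l=cv2.connectedComponents(m)[1];ys,xs=np.nonzero(m)
    j=np.argmin((xs-u[0])**2+(ys-u[1])**2);b=cv2.boxPoints(cv2.minAreaRect(np.argwhere(l==l[ys[j],xs[j]])[:,::-1].astype(np.float32)))
    P=np.array([ray(q,w,70) for q in b]);a,bb=P[1]-P[0],P[2]-P[1];v=a if np.linalg.norm(a)>np.linalg.norm(bb) else bb
    return P.mean(0),np.linalg.norm(a),np.linalg.norm(bb),(np.degrees(np.arctan2(v[1],v[0])-yaw))%180
E
python3 - <<'E'
from h import *
w=bot.camera_info('wrist');im=bot.capture('wrist')
c,a,b,ang=knob(im,w);print(c,a,b,ang)
x=quat().as_matrix()[:,0];print('toolx unit ang',np.degrees(np.arctan2(x[1],x[0])+.265)%360, rel([c[0],c[1],130]),rel([581.6,-45.1,130]))
E
```

```text
[583.44850653 -45.97418893  70.        ] 51.15698990640065 14.394003745794757 153.53698782096927
toolx unit ang 179.81232628467117 [ 14.1  14.7 140.5] [ 16.1  15.1 140.5]
```

Request:
move_arm([
  [15,15,20,0,0,0],
  [0,0,30,0,0,6.6],
  [0,0,30,0,0,6.6],
  [0,0,30,0,0,6.6],
  [0,0,30,0,0,6.5],
  [0,0,25,0,0,0],
  [0,0,15,0,0,0],
  [0,0,10,0,0,0],
  [0,0,0,0,0,0],
  [0,0,0,0,0,0],
], fingers=0.5)

```text
t: 12.0
ee_pos: [583.4, -47.1, 81.6]
tcp_rot: [0.001, 0.357, 0.934, 0.0]
wrist_force: [-0.3, 0.2, 0.8]
width: 42.8
finger_force: 0.0
```

```bash
python3 - <<'E'
from h import *
w=bot.camera_info('wrist');im=bot.capture('wrist');cv2.imwrite('pics/w7.png',im)
s=bot.sense();c,a,b,ang=knob(im,w);print(s['t'],s['ee_pos'],s['joint_positions'],c,a,b,ang)
x=quat().as_matrix()[:,0];print('toolx unit ang',np.degrees(np.arctan2(x[1],x[0])+.265)%360, rel([583,-45.5,18]))
E
```

```text
12.05 [583.62001037 -47.19806274  81.93834245] [-0.41233388  0.2850287   0.52453795  1.77219814 -0.15723901  1.12367851
  1.00378587] [582.36305799 -43.48662046  70.        ] 13.095887234311096 55.12235105261525 154.04934274736615
toolx unit ang 153.37559703888098 [ 1.7  0.8 63.9]
```

View pics/w7.png

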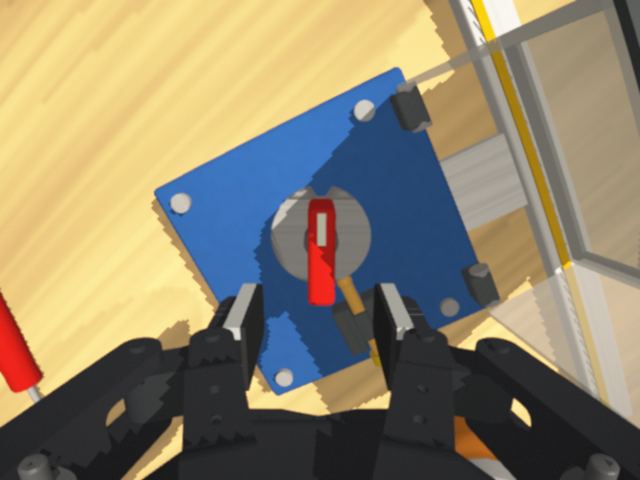

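The wrist view shows the red bar upright at (321,250), in line with the fingers, with the notch at the top at (320,190) and the plunger at lower right. I'll descend.

Request:
move_arm([
  [1.5,1,15,0,0,0],
  [0,0,15,0,0,0],
  [0,0,12,0,0,0],
  [0,0,8,0,0,0],
  [0,0,6,0,0,0],
  [0,0,5,0,0,0],
  [0,0,0,0,0,0],
])

```text
t: 12.75
ee_pos: [581.7, -45.5, 18.9]
tcp_rot: [-0.0, 0.357, 0.934, -0.0]
wrist_force: [-0.1, -0.2, 0.3]
width: 42.6
finger_force: 0.0
```

Request:
move_arm([
  [0,0,0,0,0,0],
  [0,0,0,0,0,0],
  [0,0,0,0,0,0],
  [0,0,0,0,0,0],
  [0,0,0,0,0,0],
], fingers=0, grip_force=60)

```text
t: 13.25
ee_pos: [583.1, -45.0, 20.4]
tcp_rot: [0.001, 0.357, 0.934, 0.001]
wrist_force: [1.9, 2.0, 3.2]
width: 12.1
finger_force: 60.9
```

```bash
python3 - <<'E'
from h import *
s=bot.sense();print(s['t'],s['ee_pos'],s['width'],s['finger_force'],s['wrist_force'],s['ft_torque'])
im=bot.capture('wrist');cv2.imwrite('pics/w8.png',np.hstack([cv2.resize(im[100:400,160:480],(400,375)),cv2.resize(bot.capture('scene')[140:280,200:340],(375,375))]))
E
```

```text
13.25 [583.09019739 -44.95184216  20.4021262 ] 12.109169821397641 60.91186881065369 [1.93448692 1.97016809 3.24653793] [ 0.26640685 -0.28585185  0.03178676]
```

View pics/w8.png

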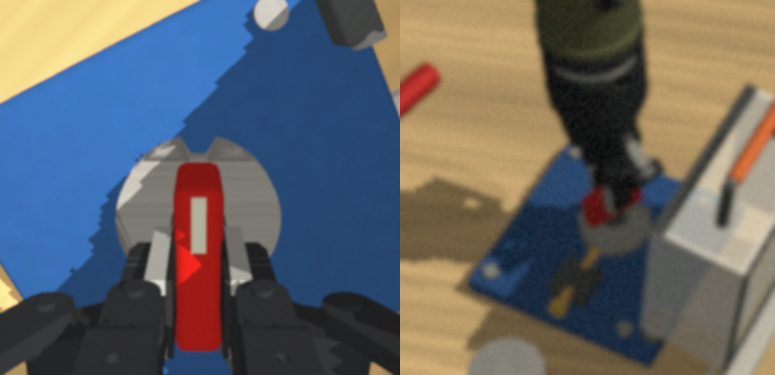

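The bar is held between the pads, just behind the white mark, and the measured width is 12 mm. I'll start turning clockwise.

Request:
move_arm([
  [0,0,0,0,0,4],
  [0,0,0,0,0,5],
  [0,0,0,0,0,6],
  [0,0,0,0,0,6],
  [0,0,0,0,0,6],
  [0,0,0,0,0,6],
])

```text
t: 13.95
ee_pos: [582.8, -45.1, 20.4]
tcp_rot: [0.0, 0.609, 0.793, 0.001]
wrist_force: [0.6, 2.1, 5.3]
width: 12.6
finger_force: 61.2
```

```bash
python3 - <<'E'
from h import *
s=bot.sense();print(s['t'],s['ee_pos'],s['width'],s['finger_force'],s['wrist_force'],s['ft_torque'],s['joint_positions'])
x=quat().as_matrix()[:,0];print('toolx unit ang',np.degrees(np.arctan2(x[1],x[0])+.265)%360)
E
```

```text
13.95 [582.75376141 -45.06211803  20.40088297] 12.621424988105238 61.17013692855835 [0.63904728 2.1278779  5.34813789] [ 0.33307337 -0.04299205  0.2096902 ] [-0.47993945  0.37305678  0.61049574  1.82819881 -0.24910354  1.01602239
  0.49209217]
toolx unit ang 120.17318849166566
```

Request:
move_arm([
  [0,0,0,0,0,7],
  [0,0,0,0,0,7],
  [0,0,0,0,0,7],
  [0,0,0,0,0,7],
  [0,0,0,0,0,7],
  [0,0,0,0,0,7],
  [0,0,0,0,0,7],
  [0,0,0,0,0,7],
  [0,0,0,0,0,7],
  [0,0,0,0,0,7],
  [0,0,0,0,0,7],
  [0,0,0,0,0,0],
])

```text
t: 15.15
ee_pos: [582.2, -44.7, 20.4]
tcp_rot: [-0.001, 0.97, 0.242, 0.0]
wrist_force: [-1.1, 2.4, 8.4]
width: 12.5
finger_force: 61.6
```

```bash
python3 - <<'E'
from h import *
s=bot.sense();print(s['t'],s['ee_pos'],s['width'],s['finger_force'],s['wrist_force'],s['ft_torque'],s['joint_positions'])
x=quat().as_matrix()[:,0];print('toolx unit ang',np.degrees(np.arctan2(x[1],x[0])+.265)%360)
E
```

```text
15.15 [582.15945439 -44.74745116  20.38664354] 12.53064572446654 61.56031250953674 [-1.11752541  2.44588714  8.40597707] [ 0.55961924  0.3573125  -0.13961278] [-0.68577597  0.44701482  0.87814986  1.83452095 -0.39598214  1.04606822
 -0.73376566]
toolx unit ang 43.216588306260576
```

Request:
move_arm([
  [0,0,0,0,0,7],
  [0,0,0,0,0,7],
  [0,0,0,0,0,7],
  [0,0,0,0,0,7],
  [0,0,0,0,0,5],
  [0,0,0,0,0,4],
  [0,0,0,0,0,3],
  [0,0,0,0,0,2],
  [0,0,0,0,0,1],
  [0,0,0,0,0,0],
  [0,0,0,0,0,0],
])

```text
t: 16.25
ee_pos: [582.2, -44.4, 20.4]
tcp_rot: [-0.001, 0.992, -0.129, -0.0]
wrist_force: [-1.4, 3.5, 8.3]
width: 12.5
finger_force: 61.6
```

```bash
python3 - <<'E'
from h import *
s=bot.sense();print(s['t'],s['ee_pos'],s['width'],s['finger_force'],s['wrist_force'],s['ft_torque'],s['joint_positions'])
x=quat().as_matrix()[:,0];print('toolx unit ang',(np.degrees(np.arctan2(x[1],x[0])+.265)+180)%360-180)
E
```

```text
16.25 [582.20267537 -44.35359255  20.39154589] 12.532856067109657 61.55252695083618 [-1.44090543  3.54327122  8.28814383] [ 0.78182929  0.3209312  -0.14142882] [-0.79596855  0.52131399  1.03907603  1.83737762 -0.51083843  1.08033734
 -1.39237329]
toolx unit ang 0.35823089265730346
```

Request:
move_arm([
  [0,0,0,0,0,0],
  [0,0,0,0,0,0],
  [0,0,0,0,0,0],
  [0,0,-10,0,0,0],
  [0,0,-20,0,0,0],
  [0,0,-25,0,0,0],
  [0,0,-5,0,0,0],
  [0,0,0,0,0,0],
  [0,0,0,0,0,0],
], fingers=0.5)

```text
t: 17.15
ee_pos: [581.5, -45.2, 79.0]
tcp_rot: [-0.0, 0.992, -0.129, -0.0]
wrist_force: [0.1, 1.3, -0.9]
width: 42.5
finger_force: 0.0
```

```bash
python3 - <<'E'
from h import *
w=bot.camera_info('wrist');im=bot.capture('wrist')
s=bot.sense();c,a,b,ang=knob(im,w);print(s['t'],s['ee_pos'],c,a,b,ang)
u=proj([[583,-45.5,32]],w)[0].astype(int);print(u)
print(proj(U([583,-45.5,-.265],[[28,0,26],[35,0,26],[30,0,32],[49,0,34],[83,0,34]]),w).round(1).tolist())
x0,y0=max(u[0]-120,0),max(u[1]-130,0)
cv2.imwrite('pics/w9.png',cv2.resize(im[y0:y0+200,x0:x0+240],(780,560) and None,fx=3,fy=2.9)[:600,:800]);print(x0,y0)
E
```

```text
17.2 [581.3253542  -45.18336995  78.6802266 ] [587.12674282 -46.46430162  70.        ] 12.940984323722367 55.72202893214891 0.8443820477072848
[316 243]
[[317.2, 194.6], [317.3, 182.8], [317.2, 193.0], [317.4, 159.8], [317.8, 96.2]]
196 113
```

View pics/w9.png

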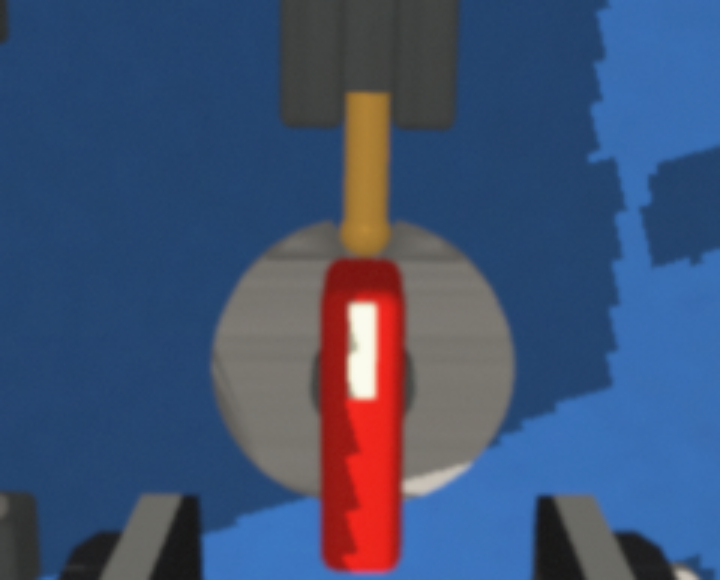

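The nose sits in the notch, about 6–7 mm inside the rim, and the white mark is in line with the plunger to within 1°, so the cam is locked. I'll rise, turn the wrist back and go to the handle.

Request:
move_arm([
  [0,0,-30,0,0,-8],
  [0,0,-40,0,0,-8],
  [0,0,-40,0,0,-8],
  [0,0,-40,0,0,-8],
  [0,0,-40,0,0,-8],
  [0,0,0,0,0,-8],
  [0,0,0,0,0,-8],
  [0,0,0,0,0,-8],
  [0,0,0,0,0,-8],
  [0,0,0,0,0,-8],
  [0,0,0,0,0,-8],
  [0,0,0,0,0,-8],
])

```text
t: 18.4
ee_pos: [581.6, -45.3, 268.4]
tcp_rot: [-0.001, 0.758, 0.653, -0.001]
wrist_force: [-0.3, -0.1, -0.6]
width: 42.4
finger_force: 0.0
```

Request:
move_arm([
  [0,0,0,0,0,-7.6],
  [0,0,0,0,0,-7.6],
  [0,0,0,0,0,-7.6],
  [0,0,0,0,0,-7.6],
  [0,0,0,0,0,-7.6],
  [0,0,0,0,0,-7.6],
  [0,0,0,0,0,-7.6],
  [0,0,0,0,0,-7.6],
  [0,0,0,0,0,-7.6],
  [0,0,0,0,0,-7.6],
  [0,0,0,0,0,-7.6],
  [0,0,0,0,0,0],
])

```text
t: 19.6
ee_pos: [581.6, -45.4, 268.4]
tcp_rot: [-0.001, 0.132, 0.991, -0.0]
wrist_force: [0.2, -0.2, -0.7]
width: 42.4
finger_force: 0.0
```

```bash
python3 - <<'E'
from h import *
bot.capture('top');w=bot.camera_info('wrist');im=bot.capture('wrist')
s=bot.sense();print(s['t'],s['ee_pos'],s['joint_positions'],yawerr(-.265))
c,st,ln=orange(im);print(c,st,'handle',ray(c,w,218.7));print(rel([633.3,82.6,178]))
E
```

```text
19.7 [581.76802746 -45.45272636 268.80870962] [-0.60458266  0.17857794  0.73734845  1.52679246 -0.11987396  1.48390169
  1.43735309] -0.22034688747737619
[538.91258933 264.78229797] [ 522  207   35  119 1819] handle [634.91174552  82.71576333 218.7       ]
[-15.8 137.2  90.7]
```

Request:
move_arm([
  [-4,34,0,0,0,0],
  [-4,34,0,0,0,0],
  [-4,34,0,0,0,0],
  [-4,34,0,0,0,0],
  [0,1,20,0,0,0],
  [0,0,25,0,0,0],
  [0,0,20,0,0,0],
  [0,0,15,0,0,0],
  [0,0,9,0,0,0],
  [0,0,5,0,0,0],
  [0,0,0,0,0,0],
])

```text
t: 20.8
ee_pos: [633.5, 82.5, 175.5]
tcp_rot: [-0.0, 0.133, 0.991, -0.0]
wrist_force: [-0.1, 0.3, 0.3]
width: 42.5
finger_force: 0.0
```

Request:
move_arm([
  [0,0,0,0,0,0],
  [0,0,0,0,0,0],
  [0,0,0,0,0,0],
  [0,0,0,0,0,0],
  [0,0,0,0,0,0],
], fingers=0, grip_force=40)

```text
t: 21.3
ee_pos: [634.2, 83.0, 176.6]
tcp_rot: [0.001, 0.132, 0.991, 0.001]
wrist_force: [0.5, 1.7, 3.0]
width: 10.1
finger_force: 39.3
```

```bash
python3 - <<'E'
from h import *
s=bot.sense();print(s['t'],s['ee_pos'],s['width'],s['finger_force'],s['wrist_force'])
a=np.linspace(1.7,0,31)+np.arctan2(32,194)
d=np.diff(np.c_[-np.cos(a),-np.sin(a)]*196.8,axis=0);print(d.round(1).tolist())
E
```

```text
21.3 [634.24352355  83.04302251 176.57067796] 10.116723380493019 39.30523753166199 [0.46828946 1.6895107  3.02485137]
[[-10.8, -2.9], [-10.9, -2.3], [-11.0, -1.7], [-11.1, -1.1], [-11.1, -0.4], [-11.1, 0.2], [-11.1, 0.8], [-11.1, 1.5], [-11.0, 2.1], [-10.8, 2.7], [-10.6, 3.3], [-10.4, 3.9], [-10.2, 4.5], [-9.9, 5.1], [-9.6, 5.6], [-9.3, 6.2], [-8.9, 6.7], [-8.5, 7.2], [-8.1, 7.6], [-7.7, 8.1], [-7.2, 8.5], [-6.7, 8.9], [-6.2, 9.3], [-5.7, 9.6], [-5.1, 9.9], [-4.5, 10.2], [-3.9, 10.4], [-3.3, 10.6], [-2.7, 10.8], [-2.1, 10.9]]
```

Request:
move_arm([
  [0,-5.4,-1.5,0,0,0],
  [0,-5.4,-1.4,0,0,0],
  [0,-10.9,-2.3,0,0,0],
  [0,-11,-1.7,0,0,0],
  [0,-11.1,-1.1,0,0,0],
  [0,-11.1,-0.4,0,0,0],
  [0,-11.1,0.2,0,0,0],
  [0,-11.1,0.8,0,0,0],
  [0,-11.1,1.5,0,0,0],
  [0,-11,2.1,0,0,0],
  [0,-10.8,2.7,0,0,0],
])

```text
t: 22.4
ee_pos: [603.3, -25.6, 176.7]
tcp_rot: [-0.001, 0.133, 0.991, -0.0]
wrist_force: [-2.0, -0.2, 5.1]
width: 9.8
finger_force: 39.4
```

Request:
move_arm([
  [0,-10.6,3.3,0,0,0],
  [0,-10.4,3.9,0,0,0],
  [0,-10.2,4.5,0,0,0],
  [0,-9.9,5.1,0,0,0],
  [0,-9.6,5.6,0,0,0],
  [0,-9.3,6.2,0,0,0],
  [0,-8.9,6.7,0,0,0],
  [0,-8.5,7.2,0,0,0],
  [0,-8.1,7.6,0,0,0],
  [0,-7.7,8.1,0,0,0],
])

```text
t: 23.4
ee_pos: [578.0, -114.8, 116.8]
tcp_rot: [-0.002, 0.133, 0.991, -0.0]
wrist_force: [-5.9, -0.7, 0.1]
width: 10.0
finger_force: 39.2
```

Request:
move_arm([
  [0,-7.2,8.5,0,0,0],
  [0,-6.7,8.9,0,0,0],
  [0,-6.2,9.3,0,0,0],
  [0,-5.7,9.6,0,0,0],
  [0,-5.1,9.9,0,0,0],
  [0,-4.5,10.2,0,0,0],
  [0,-3.9,10.4,0,0,0],
  [0,0,0,0,0,0],
])

```text
t: 24.2
ee_pos: [567.6, -151.5, 49.1]
tcp_rot: [-0.002, 0.133, 0.991, -0.0]
wrist_force: [-4.3, 1.4, -1.3]
width: 10.2
finger_force: 39.1
```

```bash
python3 - <<'E'
from h import *
s=bot.sense();print(s['t'],s['ee_pos'],s['width'],s['finger_force'],s['wrist_force'],rel([567.2,-158.6,18.5]))
E
```

```text
24.2 [ 567.55431214 -151.48282628   49.08147925] 10.196110387020843 39.12690997123718 [-4.27797192  1.44545762 -1.28158387] [-1.7 -6.9 30.6]
```

Request:
move_arm([
  [0,-2.5,9,0,0,0],
  [0,-2,8,0,0,0],
  [0,-1.3,6,0,0,0],
  [0,-0.6,4,0,0,0],
  [0,-0.3,2,0,0,0],
  [0,0,1,0,0,0],
  [0,0,0,0,0,0],
])

```text
t: 24.9
ee_pos: [565.7, -158.1, 20.7]
tcp_rot: [-0.002, 0.133, 0.991, -0.0]
wrist_force: [-6.2, -1.0, -1.7]
width: 9.9
finger_force: 39.2
```

Request:
move_arm([
  [0,0,1,0,0,0],
  [0,0,1,0,0,0],
  [0,0,0,0,0,0],
])

```text
t: 25.2
ee_pos: [565.7, -158.2, 20.2]
tcp_rot: [-0.002, 0.133, 0.991, 0.0]
wrist_force: [-9.7, 1.2, 8.8]
width: 9.9
finger_force: 40.0
```

The upward force shows the guard is on its seat. I'll release, lift and look.

Request:
move_arm([
  [0,0,0,0,0,0],
  [0,0,0,0,0,0],
  [0,0,0,0,0,0],
  [0,0,-10,0,0,0],
  [0,0,-20,0,0,0],
  [0,0,-35,0,0,0],
  [0,0,-45,0,0,0],
  [0,0,-45,0,0,0],
  [0,0,-20,0,0,0],
  [0,0,0,0,0,0],
  [0,0,0,0,0,0],
], fingers=0.38)

```text
t: 26.3
ee_pos: [568.4, -157.8, 195.3]
tcp_rot: [0.001, 0.132, 0.991, 0.0]
wrist_force: [-0.1, 0.7, -0.2]
width: 32.5
finger_force: 0.0
```

```bash
python3 - <<'E'
from h import *
s=bot.sense();print(s['t'],s['ee_pos'],s['wrist_force'],s['width'])
w=bot.camera_info('wrist');im=bot.capture('wrist');c,st,_=orange(im);print(c,'pred',proj([[566.9,-158.4,62]],w),ray(c,w,62))
cv2.imwrite('pics/w10.png',im)
E
```

```text
26.3 [ 568.40651021 -157.82418604  195.2706442 ] [-0.10521905  0.72338013 -0.23014338] 32.50770741915054
[317.29512006 207.02633617] pred [[317.55807682 207.43411703]] [ 566.52375756 -158.51556043   62.        ]
```

View pics/w10.png

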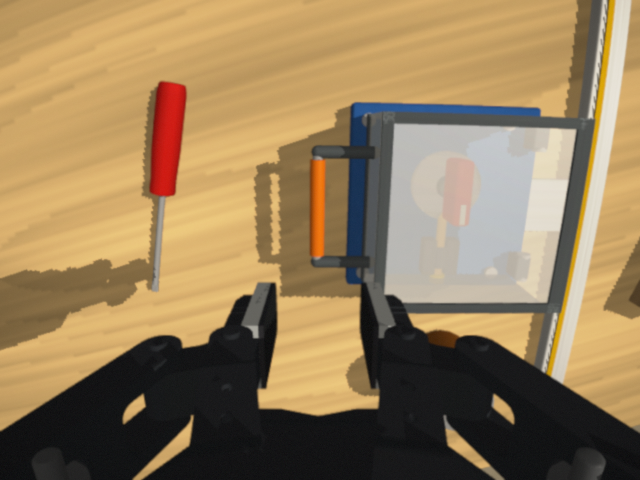

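The guard is shut, with the handle at (317,207) exactly where predicted. The knob's mark points at the plunger at (463,215), and the gripper is clear.

```bash
python3 -c "
from station import bot
print(bot.sign_off())"
```

```text
the job is handed in; nothing more can be done
None
```

The length stop is locked: the plunger sits in the cam's notch, the guard is shut over the knob again, the screwdriver, jar and offcut were not touched, and the job was handed in at about 26 s.

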